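# Lift the strainer out of the deep solids trap with its lifting key

## Task

The solids trap is open for its clean-out: take the red-handled lifting key from its holder, feel for the slot in the strainer's cover plate deep down in the trap pot with light pressure only, drop the key's foot through and give it a quarter turn. Draw the strainer straight up out of the pot on the key without jamming it, set it down gently and upright inside the draining tray and let go, leaving the key standing in it. Never force the strainer, keep the gripper itself off it, and leave the pepper mill and the red-capped spice jar where they stand.

Things in the scene. Friction and masses are not known exactly. Their poses are not given: they have to be found in the camera images.
- pot: Fixed upright steel pot (solids trap): outer diameter 91 mm, bore 80 mm; origin at the centre of its underside, z up along the bore. Foot flange 124 mm across, 4 mm high. Pipe unions on its -x side (40 mm up) and +x side (85 mm up) reach 72 mm from the axis. The strainer stands on a sprung seat, 14 mm above the origin.
- pot_rim (a point): Centre of the pot's open mouth, 130 mm above the bench. Pressed from above, the seat below gives way at about 1.5 to 3 N, then yields at 1500 N/m for 6 mm, and is solid after that.
- strainer: Loose round perforated steel strainer, 75 mm diameter, 42 mm tall, 0.28 to 0.42 kg, at the bottom of the pot with 2.5 mm play all round; origin at the centre of its underside, z up. The hollow under its cover plate is 22 mm deep. The plate was pressed in by hand and slips round only above about 0.4 N m.
- slot_centre (a point): Centre of the top face of the strainer's flat cover plate (4 mm thick), 42 mm above its underside. One straight slot 45 mm long, 12 mm wide goes through here. The slot's bearing is NOT given by this orientation: it lies anywhere within 1.2 rad either way of the strainer's x axis (a half turn is the same slot); find it by feel.
- key_grip (a point): Lifting key, 0.16 kg, upright in its holder; this is the centre of its red handle, a flat bar 74 mm long (x), 16 mm thick (y), 26 mm high (z). Shaft 8 mm thick. Its collar, 44 mm across, has its flat underside 116 mm below this point: on the strainer's plate it is the depth stop (foot then 8 mm below the plate) and lets the key stand there by itself.
- key_foot (a point): Centre of the key's cross foot, a flat bar parallel to the handle, 40 mm long (x), 8 mm wide, 9 mm high, on the shaft axis 132.5 mm below the handle's centre (underside 137 mm below). Turned 90 degrees across the slot, either way (30 degrees of error do no harm), the key lifts the strainer after 8 mm of lost motion.
- holder: Fixed dark steel holder block 82 x 56 x 30 mm for the key; origin at the centre of its underside, slot along its x, 25 mm deep. The key's collar rests on its top; lift the key straight up by 30 mm or more to free it.
- tray: Fixed shallow steel draining tray, 150 mm (its x) by 180 mm (its y), walls 3 mm thick and 16 mm high, inner floor 3 mm above the bench; origin at the centre of its underside. Two small lugs at its y ends.
- pepper_mill: Wooden pepper mill, 58 mm diameter, 160 mm tall, standing behind the pot; bystander; origin at the centre of its underside.
- spice_jar: Spice jar with a red cap, 45 mm diameter, 106 mm tall, standing behind the pot; bystander; origin at the centre of its underside.

How it is judged:
By the outcome, as a careful person would: the job done as asked, in the order asked, and still so for the second after the job is handed in, with the robot touching nothing.
It also fails if it takes over 70 s, if anything falls off the work surface, if the arm or the gripper's body presses on something with over 40 N, if the wrist force passes 120 N, or if a joint passes its speed limit or range.

## Robot

A 6-joint arm with a two-finger parallel gripper is mounted at the origin on a cart in front of the work surface, level with it; the furniture and walls round the work are solid. World frame = base frame: x ahead of the robot, y to its left, z up, the work surface at z = 0. Lengths are in m, angles in rad, forces in N, time in s.
With the tool pointing down it reaches from about 0.275 to 0.825 m from the base axis. Payload 4.9 kg.
Tool frame: the origin (TCP) lies midway between the tips of the shut fingers; the grasp point (between the pads) lies 19 mm behind it (robot.grip_point_offset is the distance from the TCP to the grasp point, in m); z points along the fingers, y is the line along which they close (so a half turn about z gives the same grasp; the last joint's range is limited). The gripper opens to 85 mm and grips with 20 to 120 N. Pads are 22 mm wide; open, the fingers measure 114 mm over their backs; the gripper's body (76 mm by 85 mm) begins 54 mm behind the grasp point. The pads swing forward as they close: fully open they stand 13 mm farther back than shut.
Start: joints at [-1.34, 0.326, -0.193, 1.052, 0, 1.437], TCP at [0.196, -0.514, 0.194] pointing down, gripper open.
Joint ranges: [-2.65, 2.65], [-0.97, 1.79], [-1.3, 1.35], [-1.93, 2.1], [-1.47, 1.37], [-3.14, 3.14]. Speed limits (rad/s): [2.57, 2.57, 3.14, 3.14, 3.14, 3.14].

## Interface

Orientations are given as a unit quaternion [x, y, z, w].
In Python, from plant import robot gives the robot as it stands.
- The arm moves only by the tool send_rows, never from a script. Its argument "plan" is a list of rows, each an object of numbers: "x", "y", "z": the shift along the tool's x, y, z as a fraction of full scale; "ax", "ay", "az": the turn, a rotation vector about the tool's x, y, z as a fraction of full scale; "jaw": the opening in per cent of the stroke, from 0 (shut) to 100 (fully open). In form: [{"x": .., "y": .., "z": .., "ax": .., "ay": .., "az": .., "jaw": ..}, ...]. A call has 1 to 12 rows; each row is the pose to reach, as a shift and turn from the pose commanded when the call began, along the tool's axes at that moment, turning the shorter way round; what a row does not reach only later rows make up. Full scale, the value 1, is 60 cm for a shift and pi rad for a turn. A row lasts 1/8 s, in which the tool goes at most 62.5 mm and 10.7 degrees, less where a joint would pass 70% of its speed; a pose out of reach is approached as far as the arm can. A call with a number of a shift or a turn outside -1 to 1 is refused whole. A call with a gripper value outside its range is refused whole. The fingers move at their own pace and stop on an object; "squeeze" is the grip in N (left out, the last holds). Time passes only in rows, so rows that repeat a pose let the fingers close. It gives the time, the measured TCP pose, the force, the opening and the grip force at its end, in the units of the state.
- robot.get_state(): the state, without advancing time (a new reading comes with each control period).
- robot.grab_frame(name): name is "scene" or "top" or "wrist"; returns the picture (384x512x3 uint8, red, green, blue); there is no depth.
- robot.camera_info(name): a dict with "vfov" (degrees; the focal length in pixels is half the picture's height over the tangent of half this angle, whatever the lens; pixels are square), "cx", "cy" (the principal point, pixels), "camera_from_world" (4x4, takes a point from world to camera coordinates); the wrist camera has in their place "hand_eye" (4x4, takes a point from camera to tool coordinates, whose origin is the TCP and whose axes are the flange's). Camera axes: x right, y down, z forward; pixel columns grow to the right and rows downward; lengths in m; the calibration is good to about 2 mm. A picture is of the moment at which its call begins: read the wrist's pose just before it. camera_info takes no time and is no camera call.
- robot.job_done(): hands the job in; it is judged then, once.
The state is a dict: "time": time; "qpos": joint angles; "qvel": joint speeds; "joint_efforts": joint torques, N m; "tcp_pos": TCP position; "eef_rot": TCP orientation; "wrist_force": force on the tool from outside, world axes, zero at the start; "torque": the same for the moment, N m; "width": finger opening in m; "grasp_force": force on a finger pad.
Only numpy, scipy, OpenCV 4.12 (cv2) and the standard library are available. Lean on these libraries where they do the work, as an engineer would, in place of code of your own. Each camera call takes 0.05 s, during which the arm holds its last target. There are 200 camera calls.

## Working session

There is one attempt and no reset: what is moved stays moved. The work goes in short steps, Python scripts to look and compute and a tool call to move; the robot and the scene stay as the last step left them, time stands still between calls to the robot, and variables do not carry over. Pictures are saved under pics/ and viewed, at most 10 in all, crops included, and the job is handed in when it is done.

Besides the shell and the picture viewer there is one more tool, called after "Emit:" by a JSON object that holds its "fn" and its "kwargs". send_rows: Moves the arm, as the interface text tells. Its arguments: {"type":"object","properties":{"plan":{"type":"array"},"squeeze":{"type":"number"}},"required":["plan"]}

```bash
mkdir -p pics; ls; python3 - <<'E'
from plant import robot
import cv2, numpy as np
s=robot.get_state(); print(s)
a=robot.grab_frame("scene"); b=robot.grab_frame("top")
for n in("scene","top","wrist"): print(n,robot.camera_info(n))
cv2.imwrite("pics/s.png",a[:,:,::-1]);cv2.imwrite("pics/t.png",b[:,:,::-1])
E
```

```text
pics
{'time': 0.0, 'qpos': array([-1.34021880e+00,  3.26910667e-01, -1.93592070e-01,  1.05198165e+00,
        2.68923488e-07,  1.43662326e+00]), 'qvel': array([-0.00018935,  0.00043746,  0.00029204, -0.00017969, -0.00150633,
        0.00034537]), 'joint_efforts': array([-1.07170326e-03, -4.43397725e+01,  2.62443280e+01,  1.54371816e-02,
        6.00410021e-05, -8.30394697e-06]), 'tcp_pos': array([ 0.19607147, -0.51318089,  0.19351685]), 'eef_rot': array([ 9.83415319e-01,  1.81365923e-01, -4.05340597e-05, -8.43055898e-04]), 'wrist_force': array([ 0.51531827,  0.06689796, -0.72495603]), 'torque': array([-0.01577423,  0.00949986, -0.03008646]), 'grasp_force': 0.0, 'width': 0.08521785784172209}
scene {'vfov': 50.006315722231584, 'cx': 260.32791550281115, 'cy': 189.67853973505228, 'camera_from_world': array([[-0.83199644, -0.55477851, -0.00165046,  0.53209677],
       [-0.27240585,  0.41111269, -0.86993184,  0.26313284],
       [ 0.48329801, -0.7233306 , -0.49316921,  1.06682691],
       [ 0.        ,  0.        ,  0.        ,  1.        ]])}
top {'vfov': 54.093407723712936, 'cx': 260.4531789731371, 'cy': 191.27200787614612, 'camera_from_world': array([[-2.80381268e-02, -9.99595513e-01, -4.76174915e-03,
         1.34249028e-02],
       [-9.87587772e-01,  2.84371724e-02, -1.54472392e-01,
         6.40733730e-01],
       [ 1.54545321e-01,  3.71528703e-04, -9.87985630e-01,
         1.14612110e+00],
       [ 0.00000000e+00,  0.00000000e+00,  0.00000000e+00,
         1.00000000e+00]])}
wrist {'vfov': 60.65045211706072, 'cx': 256.43721470485156, 'cy': 194.96692247869652, 'hand_eye': array([[-1.14368252e-04, -9.56176987e-01, -2.92789268e-01,
         7.48852888e-02],
       [ 9.99999870e-01, -2.55007398e-04,  4.42174570e-04,
         7.18736885e-04],
       [-4.97460578e-04, -2.92789180e-01,  9.56176892e-01,
        -1.79385003e-01],
       [ 0.00000000e+00,  0.00000000e+00,  0.00000000e+00,
         1.00000000e+00]])}
```

View pics/s.png

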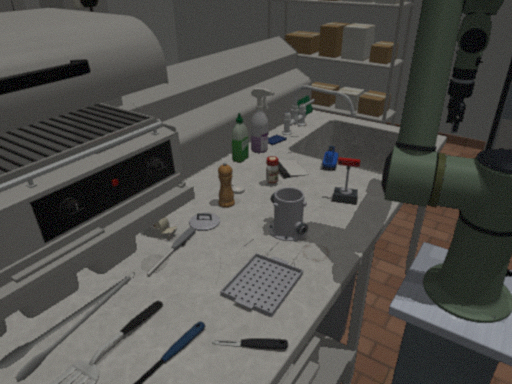

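View pics/t.png

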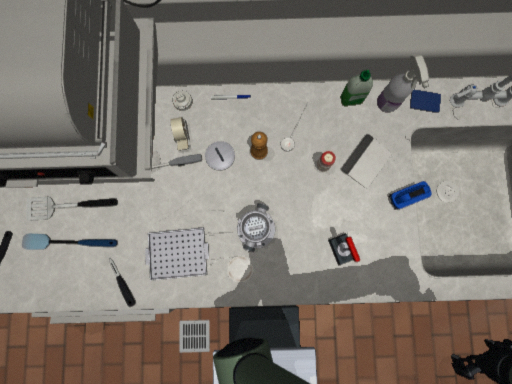

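The scene and top views show the key in its holder (red handle at about 352,248 in the top view), the pot (256,227), the tray (178,252), the mill (259,145) and the jar (327,160). Next I'll turn these into positions.

```bash
cat > h.py <<'E'
import numpy as np, cv2
from plant import robot
from scipy.spatial.transform import Rotation as R
def K(n):
    i=robot.camera_info(n); f=192/np.tan(np.radians(i["vfov"]/2)); return i,f
def ray(n,uv,s=None):
    i,f=K(n); d=np.array([(uv[0]-i["cx"])/f,(uv[1]-i["cy"])/f,1.])
    if n=="wrist":
        H=i["hand_eye"]; Rt=R.from_quat(s["eef_rot"]).as_matrix()
        return Rt@H[:3,3]+s["tcp_pos"], Rt@H[:3,:3]@d
    T=i["camera_from_world"]; return -T[:3,:3].T@T[:3,3], T[:3,:3].T@d
def plane(n,uv,z,s=None):
    o,d=ray(n,uv,s); return o+d*(z-o[2])/d[2]
def proj(n,p,s=None):
    i,f=K(n)
    if n=="wrist":
        Rt=R.from_quat(s["eef_rot"]).as_matrix(); H=i["hand_eye"]
        c=H[:3,:3].T@(Rt.T@(np.array(p)-s["tcp_pos"])-H[:3,3])
    else: T=i["camera_from_world"]; c=T[:3,:3]@p+T[:3,3]
    return np.array([i["cx"]+f*c[0]/c[2], i["cy"]+f*c[1]/c[2]])
def red(im,box=None):
    h=cv2.cvtColor(im,cv2.COLOR_RGB2HSV)
    m=(((h[...,0]<8)|(h[...,0]>172))&(h[...,1]>150)&(h[...,2]>60)).astype(np.uint8)
    n,l,st,c=cv2.connectedComponentsWithStats(m); return [(st[k],c[k],l==k) for k in range(1,n) if st[k][4]>15]
def tri(r1,r2):
    (o1,d1),(o2,d2)=r1,r2
    A=np.stack([d1,-d2],1); t=np.linalg.lstsq(A,o2-o1,rcond=None)[0]
    p,q=o1+d1*t[0],o2+d2*t[1]; return (p+q)/2,np.linalg.norm(p-q)
E
python3 - <<'E'
from h import *
a=cv2.imread("pics/s.png")[...,::-1].copy();b=cv2.imread("pics/t.png")[...,::-1].copy()
for n,im in(("scene",a),("top",b)):
    for st,c,m in red(im):
        print(n,st,c, cv2.minAreaRect(np.argwhere(m)[:,::-1].astype(np.float32)))
print("key top@.14",plane("top",(352,248),.147))
print("key tri",tri(ray("scene",(349,162)),ray("top",(352,248))))
for uv in((148,233),(206,227),(208,274),(151,279)): print("tray",plane("top",uv,.016))
print("mill",plane("top",(259,145),.1),"jar",plane("top",(327,158),.106))
print("pot",plane("top",(254,222),.13),plane("top",(257,227),.056))
cv2.imwrite("pics/c.png",cv2.resize(b[180:290,130:380],None,fx=3.2,fy=3.2,interpolation=cv2.INTER_CUBIC)[...,::-1])
E
```

```text
scene [268 158  10   7  27] [273.33333333 161.25925926] ((272.5, 161.0), (6.0, 9.0), 90.0)
scene [339 158  21   7  98] [348.93877551 160.43877551] ((349.0, 161.0), (6.0, 20.0), 90.0)
scene [113 179   5   7  23] [114.69565217 181.69565217] ((114.57691955566406, 181.61538696289062), (4.992301940917969, 4.714951515197754), 56.3099365234375)
top [321 152  14  13  51] [327.25490196 157.43137255] ((328.0000305175781, 157.5), (12.020814895629883, 12.020814895629883), 45.0)
top [346 237  14  24 144] [352.34027778 248.64583333] ((352.173095703125, 248.63462829589844), (25.455842971801758, 5.928818225860596), 67.61986541748047)
key top@.14 [ 0.45468559 -0.2608623   0.147     ]
key tri (array([ 0.45294295, -0.26204088,  0.14527986]), np.float64(0.003791998050636243))
tray [0.52062746 0.36099202 0.016     ]
tray [0.53460653 0.17406957 0.016     ]
tray [0.38605788 0.16857894 0.016     ]
tray [0.37559421 0.34886873 0.016     ]
mill [ 0.77849449 -0.00436861  0.1       ] jar [ 0.72949483 -0.21183694  0.106     ]
pot [0.53785398 0.01662193 0.13      ] [0.52751388 0.00913622 0.056     ]
```

View pics/c.png

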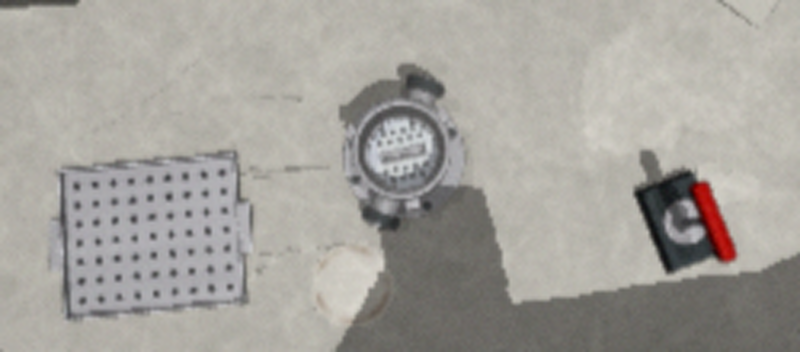

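The crop shows the red handle at a yaw of about 0.39 rad and triangulated near z 0.146, matching the given sizes. The pot rim is centred near crop (402,147). Inside the pot there is a bar-like mark on the plate. I'll move above the key first.

Emit:
{"fn": "send_rows", "kwargs": {"plan": [{"x": 0.553, "y": -0.238, "z": -0.127, "jaw": 100}, {"x": 0.553, "y": -0.238, "z": -0.127, "jaw": 100}, {"x": 0.553, "y": -0.238, "z": -0.127, "jaw": 100}, {"x": 0.553, "y": -0.238, "z": -0.127, "jaw": 100}, {"x": 0.553, "y": -0.238, "z": -0.127, "jaw": 100}, {"x": 0.553, "y": -0.238, "z": -0.127, "jaw": 100}, {"x": 0.553, "y": -0.238, "z": -0.127, "jaw": 100}, {"x": 0.553, "y": -0.238, "z": -0.127, "jaw": 100}, {"x": 0.553, "y": -0.238, "z": -0.127, "jaw": 100}, {"x": 0.553, "y": -0.238, "z": -0.127, "jaw": 100}]}}

```text
validation failed for argument at $.pl...
```

```bash
python3 - <<'E'
from h import *
s=robot.get_state(); im=robot.grab_frame("wrist"); print(s["time"],s["tcp_pos"],s["eef_rot"],s["wrist_force"])
cv2.imwrite("pics/w1.png",im[...,::-1])
for st,c,m in red(im):
    if st[4]<300: continue
    r=cv2.minAreaRect(np.argwhere(m)[:,::-1].astype(np.float32)); bx=cv2.boxPoints(r)
    w=np.array([plane("wrist",p,.159,s) for p in bx]); print(st,c,r); print(w,w.mean(0))
    e=w[1]-w[0],w[2]-w[1]
    for v in e: print(np.linalg.norm(v),np.arctan2(v[1],v[0]))
Rt=R.from_quat(s["eef_rot"]).as_matrix();print(Rt)
E
```

```text
0.1 [ 0.19609901 -0.5132453   0.19359744] [ 9.83410335e-01  1.81393305e-01 -3.58355523e-05 -7.61759791e-04] [0.02788103 0.92566185 0.89053441]
[[ 9.34192935e-01  3.56768048e-01 -3.46838358e-04]
 [ 3.56768157e-01 -9.34191777e-01  1.48524424e-03]
 [ 2.05874148e-04 -1.51124556e-03 -9.99998837e-01]]
```

View pics/w1.png

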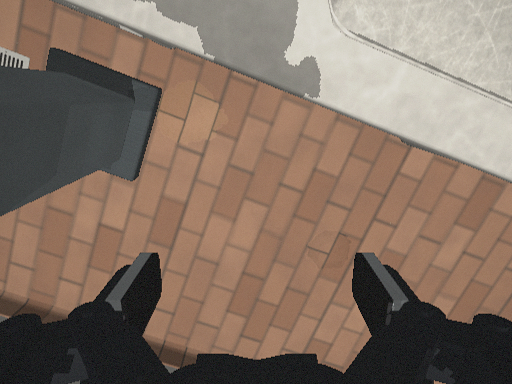

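The move was refused, probably because rows need all the fields, so the wrist picture shows only the floor. I'll resend with every field filled in.

Emit:
{"fn": "send_rows", "kwargs": {"plan": [{"x": 0.553, "y": -0.238, "z": -0.127, "ax": 0, "ay": 0, "az": 0, "jaw": 100}, {"x": 0.553, "y": -0.238, "z": -0.127, "ax": 0, "ay": 0, "az": 0, "jaw": 100}, {"x": 0.553, "y": -0.238, "z": -0.127, "ax": 0, "ay": 0, "az": 0, "jaw": 100}, {"x": 0.553, "y": -0.238, "z": -0.127, "ax": 0, "ay": 0, "az": 0, "jaw": 100}, {"x": 0.553, "y": -0.238, "z": -0.127, "ax": 0, "ay": 0, "az": 0, "jaw": 100}, {"x": 0.553, "y": -0.238, "z": -0.127, "ax": 0, "ay": 0, "az": 0, "jaw": 100}, {"x": 0.553, "y": -0.238, "z": -0.127, "ax": 0, "ay": 0, "az": 0, "jaw": 100}, {"x": 0.553, "y": -0.238, "z": -0.127, "ax": 0, "ay": 0, "az": 0, "jaw": 100}, {"x": 0.553, "y": -0.238, "z": -0.127, "ax": 0, "ay": 0, "az": 0, "jaw": 100}, {"x": 0.553, "y": -0.238, "z": -0.127, "ax": 0, "ay": 0, "az": 0, "jaw": 100}], "squeeze": 60}}

```text
time: 1.4
tcp_pos: [0.4543, -0.263, 0.2702]
eef_rot: [0.984, 0.18, -0.0, -0.0]
wrist_force: [0.9, -1.1, -0.2]
width: 0.0856
grasp_force: 0.0
```

```bash
cat > look.py <<'E'
from h import *
import sys
s=robot.get_state(); im=robot.grab_frame("wrist"); print(s["time"],s["tcp_pos"],s["eef_rot"],s["wrist_force"])
cv2.imwrite("pics/"+sys.argv[1],im[...,::-1])
zt=float(sys.argv[2])
for st,c,m in red(im):
    if st[4]<300: continue
    r=cv2.minAreaRect(np.argwhere(m)[:,::-1].astype(np.float32)); bx=cv2.boxPoints(r)
    w=np.array([plane("wrist",p,zt,s) for p in bx]); print(st,c,r); print(w,w.mean(0))
    e=w[1]-w[0],w[2]-w[1]
    for v in e: print(np.linalg.norm(v),np.arctan2(v[1],v[0]))
E
python3 look.py w2.png .159
```

```text
1.4 [ 0.45432619 -0.26295403  0.27018021] [ 9.83613901e-01  1.80287512e-01 -2.52275073e-04 -2.08811689e-04] [ 0.86301392 -1.13393439 -0.21619612]
[ 245  138   19   79 1266] [253.70853081 176.4178515 ] ((253.94290161132812, 176.97006225585938), (16.996854782104492, 78.08171844482422), 1.1017061471939087)
[[ 0.41818598 -0.26565458  0.159     ]
 [ 0.48736192 -0.2416555   0.159     ]
 [ 0.49239115 -0.25572298  0.159     ]
 [ 0.42356792 -0.28077631  0.159     ]] [ 0.45537674 -0.26095234  0.159     ]
0.07322066445375909 0.33393558841663706
0.014939453471843531 -1.227448855243432
```

View pics/w2.png

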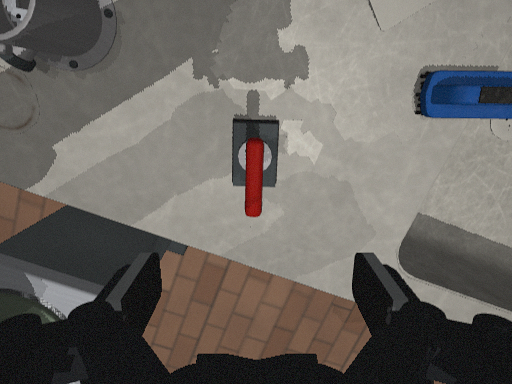

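The wrist view shows the handle at (254,177), measured 73 x 15 mm at (0.4554,-0.2610) with yaw 0.34. That fits the given size, so I'll descend and grip.

Emit:
{"fn": "send_rows", "kwargs": {"plan": [{"x": 0.003, "y": -0.0025, "z": 0.06, "ax": 0, "ay": 0, "az": 0.0065, "jaw": 70}, {"x": 0.003, "y": -0.0025, "z": 0.13, "ax": 0, "ay": 0, "az": 0.0065, "jaw": 70}, {"x": 0.003, "y": -0.0025, "z": 0.19, "ax": 0, "ay": 0, "az": 0.0065, "jaw": 70}, {"x": 0.003, "y": -0.0025, "z": 0.238, "ax": 0, "ay": 0, "az": 0.0065, "jaw": 70}, {"x": 0.003, "y": -0.0025, "z": 0.238, "ax": 0, "ay": 0, "az": 0.0065, "jaw": 70}, {"x": 0.003, "y": -0.0025, "z": 0.238, "ax": 0, "ay": 0, "az": 0.0065, "jaw": 0}, {"x": 0.003, "y": -0.0025, "z": 0.238, "ax": 0, "ay": 0, "az": 0.0065, "jaw": 0}, {"x": 0.003, "y": -0.0025, "z": 0.238, "ax": 0, "ay": 0, "az": 0.0065, "jaw": 0}, {"x": 0.003, "y": -0.0025, "z": 0.238, "ax": 0, "ay": 0, "az": 0.0065, "jaw": 0}, {"x": 0.003, "y": -0.0025, "z": 0.238, "ax": 0, "ay": 0, "az": 0.0065, "jaw": 0}, {"x": 0.003, "y": -0.0025, "z": 0.238, "ax": 0, "ay": 0, "az": 0.0065, "jaw": 0}], "squeeze": 80}}

```text
time: 2.82
tcp_pos: [0.4564, -0.26, 0.1277]
eef_rot: [0.985, 0.171, -0.0, 0.0]
wrist_force: [0.6, 0.1, -0.1]
width: 0.0003
grasp_force: 0.0
```

The jaws closed fully without the handle between them, so I'll look.

```bash
python3 look.py w3.png .159; python3 - <<'E'
from h import *
a=robot.grab_frame("scene");b=robot.grab_frame("top")
c=np.hstack([cv2.resize(x,(400,400),interpolation=cv2.INTER_CUBIC) for x in (a[110:220,295:405],b[190:300,300:410])])
cv2.imwrite("pics/m.png",c[...,::-1])
w=cv2.imread("pics/w3.png"); cv2.imwrite("pics/m2.png",np.vstack([cv2.resize(c,(512,256))[...,::-1],w[50:]]))
for n,im in(("scene",a),("top",b)):
    for st,cc,m in red(im): print(n,st,cc)
E
```

```text
2.825 [ 0.45641479 -0.25995452  0.12771498] [ 9.85202266e-01  1.71395723e-01 -9.13122724e-06  1.77620223e-05] [ 0.5683373  0.0554168 -0.0795797]
[ 240  177   33   72 1875] [255.66026667 208.88106667] ((255.70225524902344, 212.62359619140625), (31.662776947021484, 71.58668518066406), 1.6846843957901)
[[ 0.45566192 -0.25176385  0.159     ]
 [ 0.49055519 -0.24089509  0.159     ]
 [ 0.49509345 -0.25486958  0.159     ]
 [ 0.4604853  -0.26673113  0.159     ]] [ 0.47544897 -0.25356492  0.159     ]
0.036546829143556545 0.3019605503607056
0.014692927226267007 -1.2567875834171562
scene [268 158  10   7  30] [273.23333333 161.2       ]
scene [339 158  21   8 103] [349.10679612 161.15533981]
scene [112 179   6   7  28] [114.60714286 181.92857143]
top [321 152  14  13  55] [327.09090909 157.83636364]
top [346 237   6   9  38] [348.81578947 240.94736842]
```

View pics/m2.png

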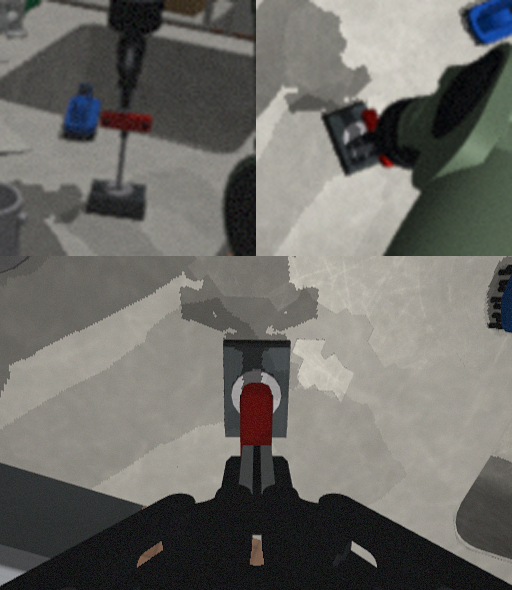

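The composite shows the fingers shut just above the handle, with the red end visible from row 383 to 445 of the composite. The fingertips look about 35 mm short of the stated TCP. I'll check `grip_point_offset` and the projections.

```bash
python3 - <<'E'
from h import *
print(getattr(robot,"grip_point_offset",None),[x for x in dir(robot) if x[0]!='_'])
s=robot.get_state();p=s["tcp_pos"];print(s["width"],s["grasp_force"])
for dz in(0,.02,.036,.05): print(dz,proj("scene",p+[0,0,dz]),proj("wrist",p+[0,0,dz],s))
im=cv2.imread("pics/w3.png")
cv2.imwrite("pics/z.png",cv2.resize(im[150:330,170:350],(720,720),interpolation=cv2.INTER_CUBIC)[:600])
E
```

```text
0.0187 ['Unreachable', 'camera_info', 'get_state', 'grab_frame', 'grip_point_offset', 'job_done']
5.640940644308529e-05 0.0
0 [346.71697785 166.62644971] [255.08855534 227.37116752]
0.02 [347.3147886  161.35761846] [254.95470259 241.95368669]
0.036 [347.79912504 157.08889799] [254.82444275 256.14477669]
0.05 [348.22743735 153.31394866] [254.68801748 271.00755668]
```

View pics/z.png

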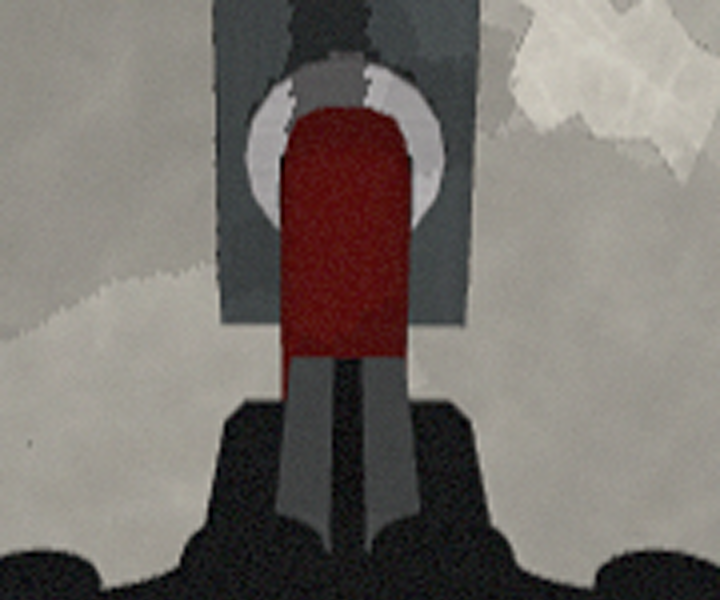

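The zoom shows the shut fingers ending at row 239, on top of the handle and not around it. So the real tips sit about 36 mm behind the nominal TCP, and the scene view agrees (0.036 projects to row 157). I'll rise a little, open, and grip 36 mm lower. That depth also keeps the gripper body clear if the nominal TCP turns out to be right.

Emit:
{"fn": "send_rows", "kwargs": {"plan": [{"x": -0.001, "y": 0, "z": -0.04, "ax": 0, "ay": 0, "az": 0, "jaw": 60}, {"x": -0.001, "y": 0, "z": -0.04, "ax": 0, "ay": 0, "az": 0, "jaw": 60}, {"x": -0.001, "y": 0, "z": -0.04, "ax": 0, "ay": 0, "az": 0, "jaw": 60}, {"x": -0.001, "y": 0, "z": -0.04, "ax": 0, "ay": 0, "az": 0, "jaw": 60}, {"x": -0.001, "y": 0, "z": -0.01, "ax": 0, "ay": 0, "az": 0, "jaw": 60}, {"x": -0.001, "y": 0, "z": 0.025, "ax": 0, "ay": 0, "az": 0, "jaw": 60}, {"x": -0.001, "y": 0, "z": 0.06, "ax": 0, "ay": 0, "az": 0, "jaw": 60}, {"x": -0.001, "y": 0, "z": 0.06, "ax": 0, "ay": 0, "az": 0, "jaw": 0}, {"x": -0.001, "y": 0, "z": 0.06, "ax": 0, "ay": 0, "az": 0, "jaw": 0}, {"x": -0.001, "y": 0, "z": 0.06, "ax": 0, "ay": 0, "az": 0, "jaw": 0}, {"x": -0.001, "y": 0, "z": 0.06, "ax": 0, "ay": 0, "az": 0, "jaw": 0}], "squeeze": 80}}

```text
time: 4.35
tcp_pos: [0.4561, -0.2604, 0.0922]
eef_rot: [0.985, 0.171, 0.0, 0.0]
wrist_force: [0.0, 0.3, -1.2]
width: 0.0147
grasp_force: 77.9
```

The key is gripped (14.7 mm wide, 78 N). I'll lift it straight up, then carry it to where the wrist camera looks down the pot bore.

Emit:
{"fn": "send_rows", "kwargs": {"plan": [{"x": 0, "y": 0, "z": -0.05, "ax": 0, "ay": 0, "az": 0, "jaw": 0}, {"x": 0, "y": 0, "z": -0.12, "ax": 0, "ay": 0, "az": 0, "jaw": 0}, {"x": 0, "y": 0, "z": -0.21, "ax": 0, "ay": 0, "az": 0, "jaw": 0}, {"x": 0, "y": 0, "z": -0.297, "ax": 0, "ay": 0, "az": 0, "jaw": 0}, {"x": 0.03, "y": -0.08, "z": -0.297, "ax": 0, "ay": 0, "az": 0, "jaw": 0}, {"x": 0.06, "y": -0.17, "z": -0.297, "ax": 0, "ay": 0, "az": 0, "jaw": 0}, {"x": 0.09, "y": -0.26, "z": -0.297, "ax": 0, "ay": 0, "az": 0, "jaw": 0}, {"x": 0.12, "y": -0.34, "z": -0.297, "ax": 0, "ay": 0, "az": 0, "jaw": 0}, {"x": 0.139, "y": -0.386, "z": -0.297, "ax": 0, "ay": 0, "az": 0, "jaw": 0}, {"x": 0.139, "y": -0.386, "z": -0.297, "ax": 0, "ay": 0, "az": 0, "jaw": 0}, {"x": 0.139, "y": -0.386, "z": -0.297, "ax": 0, "ay": 0, "az": 0, "jaw": 0}]}}

```text
time: 5.72
tcp_pos: [0.4562, -0.0145, 0.27]
eef_rot: [0.985, 0.171, 0.0, 0.0]
wrist_force: [0.0, 0.3, -2.1]
width: 0.0149
grasp_force: 78.9
```

```bash
python3 look.py w4.png .283; python3 - <<'E'
from h import *
im=cv2.imread("pics/w4.png"); s=robot.get_state()
print(proj("wrist",[.536,.015,.13],s),proj("wrist",[.536,.015,.056],s),proj("wrist",s["tcp_pos"]+[0,0,-.083],s))
cv2.imwrite("pics/w4c.png",cv2.resize(im[:250,130:380],(600,600),interpolation=cv2.INTER_CUBIC))
E
```

```text
5.725 [ 0.4562079  -0.01446306  0.27003995] [9.85213552e-01 1.71330550e-01 9.93427304e-05 2.99888523e-04] [ 0.01971697  0.32080509 -2.06953582]
[ 237  196   41  164 6023] [256.44545907 276.20388511] ((257.0, 277.5), (39.99999237060547, 162.99996948242188), 0.0)
[[ 0.37382081 -0.03190353  0.283     ]
 [ 0.47498884  0.0024008   0.283     ]
 [ 0.48214717 -0.0175873   0.283     ]
 [ 0.38224677 -0.05548471  0.283     ]] [ 0.4283009  -0.02564368  0.283     ]
0.10682582169490817 0.3269160319666176
0.021231252144392223 -1.2268976599310197
[254.13967659  82.81583235] [254.51181907  85.02523599] [255.38377946 188.70960739]
```

View pics/w4c.png

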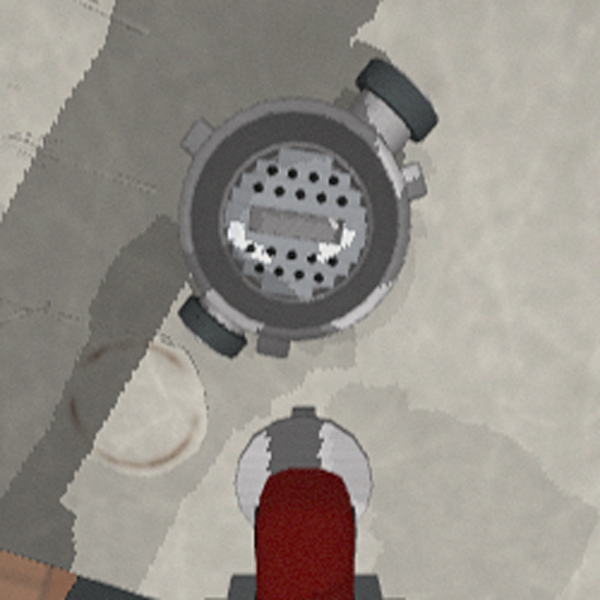

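The crop shows the pot rim centred near (295,218). The slot in the plate runs from about (249,221) to (345,228) in crop pixels, almost square across the handle. I'll now fit the rim and slot numerically.

```bash
python3 - <<'E'
from h import *
s=robot.get_state(); im=cv2.imread("pics/w4.png"); g=cv2.cvtColor(im,cv2.COLOR_BGR2GRAY)
gb=cv2.GaussianBlur(g,(3,3),0)
print(g[85:102,228:280:2])
m=((gb<82)&(gb>25)).astype(np.uint8)
n,l,st,c=cv2.connectedComponentsWithStats(m[:150])
for k in range(1,n):
    if st[k][4]<400: continue
    cs,_=cv2.findContours((l==k).astype(np.uint8),cv2.RETR_EXTERNAL,cv2.CHAIN_APPROX_NONE)
    hull=cv2.convexHull(max(cs,key=len)); 
    if len(hull)>5:
        e=cv2.fitEllipse(hull); print(st[k],e,plane("wrist",e[0],.13,s), e[1][1]*.9)
for a in((233.75,92),(273.75,95),(253.75,93.3)): print(plane("wrist",a,.056,s))
E
```

```text
[[135 131 128 134 139 143 145 154 149 155 154 153 153 154 156 153 151 154
  142 154 151 136  45 130 149 148]
 [139 137 130 121 118 119 124 122 132 142 154 151 154 151 154 154 152 152
  156 153 155 157 126 154 149 147]
 [135 132 139 113 114 111 109 100 112 126 131 128 144 152 151 152 149 154
  153 151 148 152 155 152 157 149]
 [135 133 153  95 110 112 123 113 114 113 111 105 109 137 135 141 153 150
  150 153 150 154 152 151 153 153]
 [137 143 144 101 114 113 133 123 115 114 117 113 104 114 118 123 123 139
  140 149 148 152 152 151 150 151]
 [136 155 149 103 114 118 128 132 127 116 122 112 117 124 115 119 104 122
  121 132 154 153 149 151 150 152]
 [129 150 147 106 112 114 130 130 133 123 127 122 126 132 130 117 117 116
  112 119 176 136 122 151 147 150]
 [192 143 147 108 115 115 130 131 129 133 130 134 129 136 130 123 118 124
  118 118 192 110  79 150 148 151]
 [221 201 148 110 117 112 133 130 132 129 130 135 128 139 131 133 126 133
  125 122 198 177  85 151 150 151]
 [217 230 146  94 115 113 130 129 133 128 133 130 132 134 132 132 131 134
  134 128 169 198  92 144 148 154]
 [216 226 
[... 516 characters left out ...]
9 192 225 230 150]
 [220 228 204 211 151 155 157 156 157 154 159 152 154 144 148 146 128 135
  117 126 108  93 209 227 197 149]
 [227 226 232 176 212 148 152 156 156 154 151 153 153 155 150 154 151 147
  195 134 160 111 226 194 147 150]]
[278  24  34  35 493] ((294.44873046875, 41.32978057861328), (21.966432571411133, 41.02288055419922), 137.04090881347656) [ 0.58102481 -0.007081    0.13      ] 36.9205924987793
[ 210   47   85   90 2416] ((251.96910095214844, 91.22274017333984), (84.80437469482422, 88.82390594482422), 179.91465759277344) [0.52836348 0.01442431 0.13      ] 79.9415153503418
[0.5208795 0.0348189 0.056    ]
[ 0.53320563 -0.00940292  0.056     ]
[0.52724049 0.01281066 0.056     ]
```

```bash
python3 - <<'E'
from h import *
s=robot.get_state(); Rt=R.from_quat(s["eef_rot"]).as_matrix()
c=plane("wrist",(252.7,93.8),.056,s);a=plane("wrist",(234.3,90.8),.056,s);b=plane("wrist",(271,96.8),.056,s)
d=a-b; print(c,a,b,np.linalg.norm(d),"yaw",np.arctan2(d[1],d[0]),"tool yaw",np.arctan2(Rt[1,0],Rt[0,0]))
print("delta tool frac",Rt.T@(c-s["tcp_pos"])/.6, s["qpos"])
E
```

```text
[0.52632014 0.01376004 0.056     ] [0.52233147 0.03464278 0.056     ] [ 0.53029103 -0.00712384  0.056     ] 0.04251829837739248 yaw 1.7591105420593773 tool yaw 0.3434916980646305
delta tool frac [ 0.12604305 -0.00561756  0.3566321 ] [-1.94046499e-01  1.07675905e-01 -2.78320029e-01  1.18454360e+00
 -4.05196035e-04  2.60405441e+00]
```

The slot measures 42.5 mm long (45 expected) at (0.5263, 0.0138) with yaw 1.76. The pot bore fits 80 mm at (0.528, 0.014). I'll turn the key parallel to the slot, stay beside the pot, and measure the slot and collar again at that yaw so the camera bias cancels.

Emit:
{"fn": "send_rows", "kwargs": {"plan": [{"x": 0.104, "y": 0.135, "z": 0, "ax": 0, "ay": 0, "az": -0.055, "jaw": 0}, {"x": 0.104, "y": 0.135, "z": 0, "ax": 0, "ay": 0, "az": -0.11, "jaw": 0}, {"x": 0.104, "y": 0.135, "z": 0, "ax": 0, "ay": 0, "az": -0.165, "jaw": 0}, {"x": 0.104, "y": 0.135, "z": 0, "ax": 0, "ay": 0, "az": -0.22, "jaw": 0}, {"x": 0.104, "y": 0.135, "z": 0, "ax": 0, "ay": 0, "az": -0.275, "jaw": 0}, {"x": 0.104, "y": 0.135, "z": 0, "ax": 0, "ay": 0, "az": -0.33, "jaw": 0}, {"x": 0.104, "y": 0.135, "z": 0, "ax": 0, "ay": 0, "az": -0.385, "jaw": 0}, {"x": 0.104, "y": 0.135, "z": 0, "ax": 0, "ay": 0, "az": -0.43, "jaw": 0}, {"x": 0.104, "y": 0.135, "z": 0, "ax": 0, "ay": 0, "az": -0.451, "jaw": 0}, {"x": 0.104, "y": 0.135, "z": 0, "ax": 0, "ay": 0, "az": -0.451, "jaw": 0}, {"x": 0.104, "y": 0.135, "z": 0, "ax": 0, "ay": 0, "az": -0.451, "jaw": 0}]}}

```text
time: 7.15
tcp_pos: [0.5422, -0.07, 0.2698]
eef_rot: [0.638, 0.77, -0.0, -0.0]
wrist_force: [0.4, -0.3, -1.7]
width: 0.015
grasp_force: 79.1
```

```bash
python3 - <<'E'
from h import *
s=robot.get_state(); im=robot.grab_frame("wrist"); cv2.imwrite("pics/w5.png",im[...,::-1]); np.save("s5.npy",s,allow_pickle=True)
print(s["tcp_pos"],s["eef_rot"],s["qpos"],proj("wrist",[.5263,.0138,.056],s))
c=im[:,:,::-1][20:270,130:380]
cv2.imwrite("pics/w5c.png",cv2.resize(c,(600,600),interpolation=cv2.INTER_CUBIC))
E
```

```text
[ 0.54216988 -0.06998754  0.26976665] [ 6.37513493e-01  7.70439184e-01 -7.47382729e-05 -7.20162226e-05] [-2.63373750e-01  2.82568504e-01 -6.01031608e-02  1.22831774e+00
 -7.62331502e-05  1.11915937e+00] [256.23730283  83.90154288]
```

View pics/w5c.png

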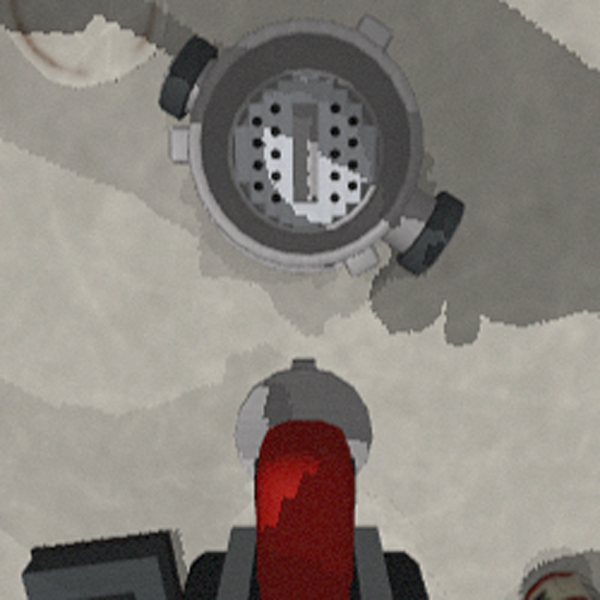

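The slot is seen at crop x 293–319, y 102–203 (44.8 mm long), parallel to the key, and the collar is centred at x 303.5. The slot-minus-key offset is 90.2 mm in tool x and 1.2 mm in tool y. Moving over it and lowering until the foot is just above the plate.

Emit:
{"fn": "send_rows", "kwargs": {"plan": [{"x": 0.05, "y": 0.002, "z": 0, "ax": 0, "ay": 0, "az": 0, "jaw": 0}, {"x": 0.11, "y": 0.002, "z": 0, "ax": 0, "ay": 0, "az": 0, "jaw": 0}, {"x": 0.15, "y": 0.002, "z": 0, "ax": 0, "ay": 0, "az": 0, "jaw": 0}, {"x": 0.15, "y": 0.002, "z": 0, "ax": 0, "ay": 0, "az": 0, "jaw": 0}, {"x": 0.15, "y": 0.002, "z": 0.05, "ax": 0, "ay": 0, "az": 0, "jaw": 0}, {"x": 0.15, "y": 0.002, "z": 0.1, "ax": 0, "ay": 0, "az": 0, "jaw": 0}, {"x": 0.15, "y": 0.002, "z": 0.15, "ax": 0, "ay": 0, "az": 0, "jaw": 0}, {"x": 0.15, "y": 0.002, "z": 0.19, "ax": 0, "ay": 0, "az": 0, "jaw": 0}, {"x": 0.15, "y": 0.002, "z": 0.205, "ax": 0, "ay": 0, "az": 0, "jaw": 0}, {"x": 0.15, "y": 0.002, "z": 0.205, "ax": 0, "ay": 0, "az": 0, "jaw": 0}, {"x": 0.15, "y": 0.002, "z": 0.205, "ax": 0, "ay": 0, "az": 0, "jaw": 0}]}}

```text
time: 8.57
tcp_pos: [0.5273, 0.019, 0.1479]
eef_rot: [0.637, 0.771, 0.0, 0.001]
wrist_force: [-0.3, 1.0, -1.9]
width: 0.015
grasp_force: 79.0
```

Emit:
{"fn": "send_rows", "kwargs": {"plan": [{"x": 0, "y": 0, "z": 0.004, "ax": 0, "ay": 0, "az": 0, "jaw": 0}, {"x": 0, "y": 0, "z": 0.008, "ax": 0, "ay": 0, "az": 0, "jaw": 0}, {"x": 0, "y": 0, "z": 0.012, "ax": 0, "ay": 0, "az": 0, "jaw": 0}, {"x": 0, "y": 0, "z": 0.016, "ax": 0, "ay": 0, "az": 0, "jaw": 0}, {"x": 0, "y": 0, "z": 0.018, "ax": 0, "ay": 0, "az": 0, "jaw": 0}, {"x": 0, "y": 0, "z": 0.018, "ax": 0, "ay": 0, "az": 0, "jaw": 0}]}}

```text
time: 9.32
tcp_pos: [0.5263, 0.0194, 0.1359]
eef_rot: [0.637, 0.771, -0.0, -0.0]
wrist_force: [-0.3, -0.5, -2.0]
width: 0.0149
grasp_force: 79.0
```

Emit:
{"fn": "send_rows", "kwargs": {"plan": [{"x": 0, "y": 0, "z": 0.003, "ax": 0, "ay": 0, "az": 0, "jaw": 0}, {"x": 0, "y": 0, "z": 0.006, "ax": 0, "ay": 0, "az": 0, "jaw": 0}, {"x": 0, "y": 0, "z": 0.008, "ax": 0, "ay": 0, "az": 0, "jaw": 0}, {"x": 0, "y": 0, "z": 0.008, "ax": 0, "ay": 0, "az": 0, "jaw": 0}]}}

```text
time: 9.82
tcp_pos: [0.5263, 0.0194, 0.1312]
eef_rot: [0.637, 0.771, -0.0, -0.0]
wrist_force: [0.2, 0.7, -1.2]
width: 0.0147
grasp_force: 79.0
```

The foot is 8 mm below the expected plate height with no force, so it's through the slot. Lowering to the collar stop.

Emit:
{"fn": "send_rows", "kwargs": {"plan": [{"x": 0, "y": 0, "z": 0.004, "ax": 0, "ay": 0, "az": 0, "jaw": 0}, {"x": 0, "y": 0, "z": 0.008, "ax": 0, "ay": 0, "az": 0, "jaw": 0}, {"x": 0, "y": 0, "z": 0.012, "ax": 0, "ay": 0, "az": 0, "jaw": 0}, {"x": 0, "y": 0, "z": 0.015, "ax": 0, "ay": 0, "az": 0, "jaw": 0}, {"x": 0, "y": 0, "z": 0.015, "ax": 0, "ay": 0, "az": 0, "jaw": 0}, {"x": 0, "y": 0, "z": 0.015, "ax": 0, "ay": 0, "az": 0, "jaw": 0}]}}

```text
time: 10.58
tcp_pos: [0.5264, 0.0194, 0.1223]
eef_rot: [0.637, 0.771, 0.0, 0.0]
wrist_force: [1.0, -1.1, -1.1]
width: 0.0146
grasp_force: 79.0
```

Emit:
{"fn": "send_rows", "kwargs": {"plan": [{"x": 0, "y": 0, "z": 0.002, "ax": 0, "ay": 0, "az": 0, "jaw": 0}, {"x": 0, "y": 0, "z": 0.004, "ax": 0, "ay": 0, "az": 0, "jaw": 0}, {"x": 0, "y": 0, "z": 0.004, "ax": 0, "ay": 0, "az": 0, "jaw": 0}, {"x": 0, "y": 0, "z": 0.004, "ax": 0, "ay": 0, "az": 0, "jaw": 0}]}}

```text
time: 11.08
tcp_pos: [0.5264, 0.0194, 0.1199]
eef_rot: [0.637, 0.771, -0.0, -0.0]
wrist_force: [-0.7, 0.1, -2.3]
width: 0.0152
grasp_force: 79.0
```

The collar is now about 2 mm above the plate, with the foot about 6 mm clear below it. I'll make the quarter turn about the shaft axis, compensating for the 3.6 mm offset of the key in the grip.

Emit:
{"fn": "send_rows", "kwargs": {"plan": [{"x": -0.0003, "y": -0.001, "z": 0, "ax": 0, "ay": 0, "az": -0.0556, "jaw": 0}, {"x": -0.0008, "y": -0.002, "z": 0, "ax": 0, "ay": 0, "az": -0.1111, "jaw": 0}, {"x": -0.0014, "y": -0.0029, "z": 0, "ax": 0, "ay": 0, "az": -0.1667, "jaw": 0}, {"x": -0.0022, "y": -0.0036, "z": 0, "ax": 0, "ay": 0, "az": -0.2222, "jaw": 0}, {"x": -0.003, "y": -0.0042, "z": 0, "ax": 0, "ay": 0, "az": -0.2778, "jaw": 0}, {"x": -0.004, "y": -0.0046, "z": 0, "ax": 0, "ay": 0, "az": -0.3333, "jaw": 0}, {"x": -0.0051, "y": -0.0049, "z": 0, "ax": 0, "ay": 0, "az": -0.3889, "jaw": 0}, {"x": -0.0061, "y": -0.005, "z": 0, "ax": 0, "ay": 0, "az": -0.4444, "jaw": 0}, {"x": -0.0072, "y": -0.0048, "z": 0, "ax": 0, "ay": 0, "az": -0.5, "jaw": 0}, {"x": -0.0072, "y": -0.0048, "z": 0, "ax": 0, "ay": 0, "az": -0.5, "jaw": 0}, {"x": -0.0072, "y": -0.0048, "z": 0, "ax": 0, "ay": 0, "az": -0.5, "jaw": 0}]}}

```text
time: 12.45
tcp_pos: [0.5244, 0.0146, 0.1199]
eef_rot: [-0.094, 0.996, -0.0, 0.0]
wrist_force: [0.1, 0.0, -0.7]
width: 0.015
grasp_force: 79.1
```

```bash
python3 -c "
from h import *
s=robot.get_state();print(s['wrist_force'],s['torque'],s['qpos'])"
```

```text
[ 0.1463761   0.01935199 -0.729707  ] [ 0.00570043 -0.02451608 -0.00927394] [-1.12931522e-01  3.43237584e-01 -3.71662743e-01  8.55811119e-01
  7.19546765e-06 -3.00953197e-01]
```

The turn was free. Now I'll lift slowly to take up the lost motion and watch the forces.

Emit:
{"fn": "send_rows", "kwargs": {"plan": [{"x": 0, "y": 0, "z": -0.005, "ax": 0, "ay": 0, "az": 0, "jaw": 0}, {"x": 0, "y": 0, "z": -0.01, "ax": 0, "ay": 0, "az": 0, "jaw": 0}, {"x": 0, "y": 0, "z": -0.014, "ax": 0, "ay": 0, "az": 0, "jaw": 0}, {"x": 0, "y": 0, "z": -0.018, "ax": 0, "ay": 0, "az": 0, "jaw": 0}, {"x": 0, "y": 0, "z": -0.022, "ax": 0, "ay": 0, "az": 0, "jaw": 0}, {"x": 0, "y": 0, "z": -0.025, "ax": 0, "ay": 0, "az": 0, "jaw": 0}, {"x": 0, "y": 0, "z": -0.025, "ax": 0, "ay": 0, "az": 0, "jaw": 0}]}}

```text
time: 13.32
tcp_pos: [0.5245, 0.0146, 0.135]
eef_rot: [-0.095, 0.995, -0.0, 0.0]
wrist_force: [-0.2, -0.3, -4.6]
width: 0.0146
grasp_force: 78.6
```

```bash
python3 -c "
from h import *
s=robot.get_state();print(s['tcp_pos'],s['wrist_force'],s['torque'])"
```

```text
[0.52449295 0.01455136 0.13503075] [-0.19367876 -0.33399137 -4.58484568] [ 0.0107668  -0.02904738 -0.03150544]
```

The strainer hangs on the key with about 3 N extra and almost no side load. Drawing it up.

Emit:
{"fn": "send_rows", "kwargs": {"plan": [{"x": 0, "y": 0, "z": -0.01, "ax": 0, "ay": 0, "az": 0, "jaw": 0}, {"x": 0, "y": 0, "z": -0.02, "ax": 0, "ay": 0, "az": 0, "jaw": 0}, {"x": 0, "y": 0, "z": -0.03, "ax": 0, "ay": 0, "az": 0, "jaw": 0}, {"x": 0, "y": 0, "z": -0.04, "ax": 0, "ay": 0, "az": 0, "jaw": 0}, {"x": 0, "y": 0, "z": -0.05, "ax": 0, "ay": 0, "az": 0, "jaw": 0}, {"x": 0, "y": 0, "z": -0.06, "ax": 0, "ay": 0, "az": 0, "jaw": 0}, {"x": 0, "y": 0, "z": -0.07, "ax": 0, "ay": 0, "az": 0, "jaw": 0}, {"x": 0, "y": 0, "z": -0.08, "ax": 0, "ay": 0, "az": 0, "jaw": 0}]}}

```text
time: 14.32
tcp_pos: [0.5244, 0.0146, 0.1833]
eef_rot: [-0.095, 0.995, 0.0, -0.0]
wrist_force: [-0.8, 0.2, -5.9]
width: 0.015
grasp_force: 78.5
```

Emit:
{"fn": "send_rows", "kwargs": {"plan": [{"x": 0, "y": 0, "z": -0.012, "ax": 0, "ay": 0, "az": 0, "jaw": 0}, {"x": 0, "y": 0, "z": -0.025, "ax": 0, "ay": 0, "az": 0, "jaw": 0}, {"x": 0, "y": 0, "z": -0.04, "ax": 0, "ay": 0, "az": 0, "jaw": 0}, {"x": 0, "y": 0, "z": -0.055, "ax": 0, "ay": 0, "az": 0, "jaw": 0}, {"x": 0, "y": 0, "z": -0.07, "ax": 0, "ay": 0, "az": 0, "jaw": 0}, {"x": 0, "y": 0, "z": -0.085, "ax": 0, "ay": 0, "az": 0, "jaw": 0}, {"x": 0, "y": 0, "z": -0.1, "ax": 0, "ay": 0, "az": 0, "jaw": 0}, {"x": 0, "y": 0, "z": -0.115, "ax": 0, "ay": 0, "az": 0, "jaw": 0}, {"x": 0, "y": 0, "z": -0.13, "ax": 0, "ay": 0, "az": 0, "jaw": 0}, {"x": 0, "y": 0, "z": -0.145, "ax": 0, "ay": 0, "az": 0, "jaw": 0}, {"x": 0, "y": 0, "z": -0.16, "ax": 0, "ay": 0, "az": 0, "jaw": 0}, {"x": 0, "y": 0, "z": -0.17, "ax": 0, "ay": 0, "az": 0, "jaw": 0}]}}

```text
time: 15.82
tcp_pos: [0.5245, 0.0146, 0.2856]
eef_rot: [-0.095, 0.995, -0.0, 0.0]
wrist_force: [0.3, -1.3, -5.2]
width: 0.0148
grasp_force: 78.5
```

```bash
python3 - <<'E'
from h import *
s=robot.get_state();print(s['tcp_pos'],s['wrist_force'],s['torque'])
b=cv2.imread("pics/t.png"); 
# tray corners: refine from first top picture
for uv in((149,233),(206,227),(207,274),(151,279.5)): print(plane("top",uv,.016))
g=cv2.cvtColor(b,cv2.COLOR_BGR2HSV)
roi=b[215:290,135:220].astype(int); sat=(roi.max(2)-roi.min(2)); m=(cv2.cvtColor(b[215:290,135:220],cv2.COLOR_BGR2HSV)[...,0]>95)&(cv2.cvtColor(b[215:290,135:220],cv2.COLOR_BGR2HSV)[...,1]>5)
m=cv2.morphologyEx(m.astype(np.uint8),cv2.MORPH_CLOSE,np.ones((5,5)));m=cv2.morphologyEx(m,cv2.MORPH_OPEN,np.ones((9,9)))
cs,_=cv2.findContours(m,cv2.RETR_EXTERNAL,cv2.CHAIN_APPROX_NONE);c=max(cs,key=cv2.contourArea)+np.array([135,215])
r=cv2.minAreaRect(c);print(r);w=np.array([plane("top",p,.016) for p in cv2.boxPoints(r)]);print(w,w.mean(0))
a=robot.grab_frame("scene"); cv2.imwrite("pics/s2.png",cv2.resize(a[90:310,190:450],(780,600),interpolation=cv2.INTER_CUBIC)[:,:,::-1])
E
```

```text
[0.52454771 0.01458035 0.28557743] [ 0.27118472 -1.25215413 -5.23385137] [ 0.04361816 -0.03691711 -0.01802809]
[0.52053636 0.35776878 0.016     ]
[0.53460653 0.17406957 0.016     ]
[0.38614574 0.17174432 0.016     ]
[0.37405011 0.34884256 0.016     ]
((176.57940673828125, 253.53233337402344), (46.55476760864258, 62.1241569519043), 85.60128784179688)
[[0.52195124 0.37447344 0.016     ]
 [0.5316008  0.17484565 0.016     ]
 [0.38482954 0.16436023 0.016     ]
 [0.37552864 0.36026926 0.016     ]] [0.45347756 0.26848714 0.016     ]
```

View pics/s2.png

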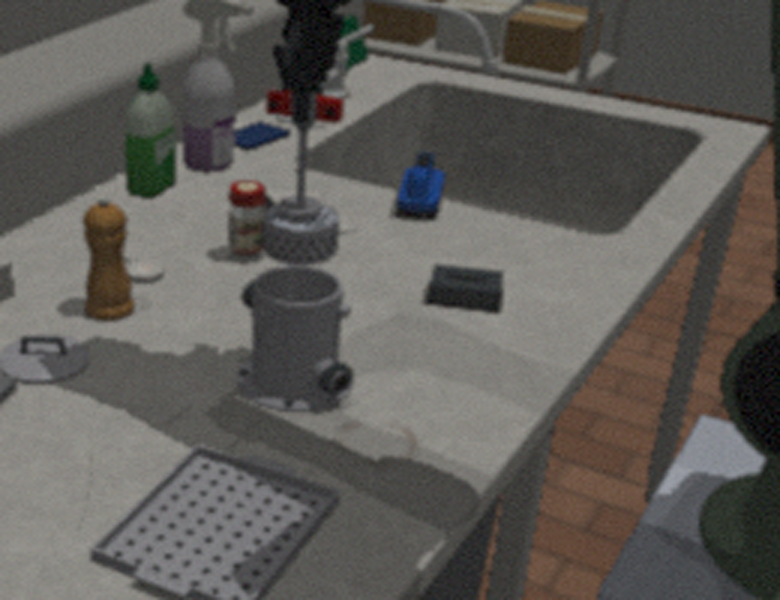

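The scene view shows the strainer hanging level on the key above the pot, with the mill and jar undisturbed. Tray centre is (0.454, 0.263); its corners span about 150 x 180 mm. Carrying it over gently.

Emit:
{"fn": "send_rows", "kwargs": {"plan": [{"x": 0.001, "y": 0.01, "z": 0, "ax": 0, "ay": 0, "az": 0, "jaw": 0}, {"x": 0.003, "y": 0.03, "z": 0, "ax": 0, "ay": 0, "az": 0, "jaw": 0}, {"x": 0.006, "y": 0.06, "z": 0, "ax": 0, "ay": 0, "az": 0, "jaw": 0}, {"x": 0.01, "y": 0.1, "z": 0, "ax": 0, "ay": 0, "az": 0, "jaw": 0}, {"x": 0.015, "y": 0.15, "z": 0, "ax": 0, "ay": 0, "az": 0, "jaw": 0}, {"x": 0.02, "y": 0.2, "z": 0, "ax": 0, "ay": 0, "az": 0, "jaw": 0}, {"x": 0.025, "y": 0.25, "z": 0, "ax": 0, "ay": 0, "az": 0, "jaw": 0}, {"x": 0.03, "y": 0.3, "z": 0, "ax": 0, "ay": 0, "az": 0, "jaw": 0}, {"x": 0.035, "y": 0.345, "z": 0, "ax": 0, "ay": 0, "az": 0, "jaw": 0}, {"x": 0.039, "y": 0.385, "z": 0, "ax": 0, "ay": 0, "az": 0, "jaw": 0}, {"x": 0.042, "y": 0.413, "z": 0, "ax": 0, "ay": 0, "az": 0, "jaw": 0}, {"x": 0.043, "y": 0.428, "z": 0, "ax": 0, "ay": 0, "az": 0, "jaw": 0}]}}

```text
time: 17.38
tcp_pos: [0.4497, 0.263, 0.2848]
eef_rot: [-0.096, 0.995, 0.0, -0.0]
wrist_force: [-0.1, -1.0, -5.3]
width: 0.0147
grasp_force: 78.6
```

```bash
python3 -c "
from h import *
s=robot.get_state();print(s['tcp_pos'],s['wrist_force'],s['torque'],s['qpos'])"
```

```text
[0.44969899 0.26304518 0.28482916] [-0.09500132 -0.97998955 -5.25663196] [ 0.05270484  0.02049849 -0.01394624] [ 3.87453681e-01  2.27799459e-01 -9.49350202e-02  1.24822535e+00
  1.05771120e-04  1.95589377e-01]
```

Emit:
{"fn": "send_rows", "kwargs": {"plan": [{"x": 0, "y": 0, "z": 0.015, "ax": 0, "ay": 0, "az": 0, "jaw": 0}, {"x": 0, "y": 0, "z": 0.045, "ax": 0, "ay": 0, "az": 0, "jaw": 0}, {"x": 0, "y": 0, "z": 0.08, "ax": 0, "ay": 0, "az": 0, "jaw": 0}, {"x": 0, "y": 0, "z": 0.115, "ax": 0, "ay": 0, "az": 0, "jaw": 0}, {"x": 0, "y": 0, "z": 0.15, "ax": 0, "ay": 0, "az": 0, "jaw": 0}, {"x": 0, "y": 0, "z": 0.185, "ax": 0, "ay": 0, "az": 0, "jaw": 0}, {"x": 0, "y": 0, "z": 0.215, "ax": 0, "ay": 0, "az": 0, "jaw": 0}, {"x": 0, "y": 0, "z": 0.24, "ax": 0, "ay": 0, "az": 0, "jaw": 0}, {"x": 0, "y": 0, "z": 0.258, "ax": 0, "ay": 0, "az": 0, "jaw": 0}, {"x": 0, "y": 0, "z": 0.266, "ax": 0, "ay": 0, "az": 0, "jaw": 0}, {"x": 0, "y": 0, "z": 0.266, "ax": 0, "ay": 0, "az": 0, "jaw": 0}]}}

```text
time: 18.75
tcp_pos: [0.4504, 0.2618, 0.1252]
eef_rot: [-0.095, 0.995, -0.0, -0.0]
wrist_force: [-0.5, -0.2, -4.8]
width: 0.0148
grasp_force: 78.6
```

Emit:
{"fn": "send_rows", "kwargs": {"plan": [{"x": 0, "y": 0, "z": 0.003, "ax": 0, "ay": 0, "az": 0, "jaw": 0}, {"x": 0, "y": 0, "z": 0.006, "ax": 0, "ay": 0, "az": 0, "jaw": 0}, {"x": 0, "y": 0, "z": 0.009, "ax": 0, "ay": 0, "az": 0, "jaw": 0}, {"x": 0, "y": 0, "z": 0.012, "ax": 0, "ay": 0, "az": 0, "jaw": 0}, {"x": 0, "y": 0, "z": 0.015, "ax": 0, "ay": 0, "az": 0, "jaw": 0}, {"x": 0, "y": 0, "z": 0.018, "ax": 0, "ay": 0, "az": 0, "jaw": 0}, {"x": 0, "y": 0, "z": 0.021, "ax": 0, "ay": 0, "az": 0, "jaw": 0}, {"x": 0, "y": 0, "z": 0.024, "ax": 0, "ay": 0, "az": 0, "jaw": 0}, {"x": 0, "y": 0, "z": 0.024, "ax": 0, "ay": 0, "az": 0, "jaw": 0}, {"x": 0, "y": 0, "z": 0.024, "ax": 0, "ay": 0, "az": 0, "jaw": 0}]}}

```text
time: 20.0
tcp_pos: [0.4505, 0.2619, 0.111]
eef_rot: [-0.095, 0.995, 0.0, 0.0]
wrist_force: [-0.3, 0.0, -1.1]
width: 0.0148
grasp_force: 79.0
```

The strainer now stands on the tray. Lowering the key onto its collar.

Emit:
{"fn": "send_rows", "kwargs": {"plan": [{"x": 0, "y": 0, "z": 0.003, "ax": 0, "ay": 0, "az": 0, "jaw": 0}, {"x": 0, "y": 0, "z": 0.0055, "ax": 0, "ay": 0, "az": 0, "jaw": 0}, {"x": 0, "y": 0, "z": 0.0055, "ax": 0, "ay": 0, "az": 0, "jaw": 0}, {"x": 0, "y": 0, "z": 0.0055, "ax": 0, "ay": 0, "az": 0, "jaw": 0}]}}

```text
time: 20.5
tcp_pos: [0.4504, 0.2619, 0.1075]
eef_rot: [-0.095, 0.995, -0.0, -0.0]
wrist_force: [-1.0, 0.9, -1.2]
width: 0.015
grasp_force: 79.0
```

Emit:
{"fn": "send_rows", "kwargs": {"plan": [{"x": 0, "y": 0, "z": 0.001, "ax": 0, "ay": 0, "az": 0, "jaw": 0}, {"x": 0, "y": 0, "z": 0.001, "ax": 0, "ay": 0, "az": 0, "jaw": 0}, {"x": 0, "y": 0, "z": 0.001, "ax": 0, "ay": 0, "az": 0, "jaw": 0}]}}

```text
time: 20.88
tcp_pos: [0.4506, 0.2619, 0.1071]
eef_rot: [-0.095, 0.995, 0.0, 0.0]
wrist_force: [-0.2, -1.0, -1.1]
width: 0.015
grasp_force: 79.4
```

Emit:
{"fn": "send_rows", "kwargs": {"plan": [{"x": 0, "y": 0, "z": 0.001, "ax": 0, "ay": 0, "az": 0, "jaw": 0}, {"x": 0, "y": 0, "z": 0.002, "ax": 0, "ay": 0, "az": 0, "jaw": 0}, {"x": 0, "y": 0, "z": 0.002, "ax": 0, "ay": 0, "az": 0, "jaw": 0}, {"x": 0, "y": 0, "z": 0.002, "ax": 0, "ay": 0, "az": 0, "jaw": 0}]}}

```text
time: 21.38
tcp_pos: [0.4508, 0.262, 0.107]
eef_rot: [-0.095, 0.995, 0.0, 0.001]
wrist_force: [-2.0, -1.1, 7.8]
width: 0.0147
grasp_force: 80.8
```

```bash
python3 -c "
from h import *
s=robot.get_state();print(s['tcp_pos'],s['wrist_force'],s['torque'])"
```

```text
[0.45084082 0.26201402 0.10701047] [-1.98543232 -1.10915109  7.76088182] [-0.27381164  0.55992762  0.01063426]
```

The collar is seated. I'll ease off the pressure, open the jaws, and rise straight up.

Emit:
{"fn": "send_rows", "kwargs": {"plan": [{"x": 0, "y": 0, "z": -0.0017, "ax": 0, "ay": 0, "az": 0, "jaw": 0}, {"x": 0, "y": 0, "z": -0.0017, "ax": 0, "ay": 0, "az": 0, "jaw": 0}, {"x": 0, "y": 0, "z": -0.0017, "ax": 0, "ay": 0, "az": 0, "jaw": 24}, {"x": 0, "y": 0, "z": -0.0017, "ax": 0, "ay": 0, "az": 0, "jaw": 40}, {"x": 0, "y": 0, "z": -0.0017, "ax": 0, "ay": 0, "az": 0, "jaw": 60}, {"x": 0, "y": 0, "z": -0.0017, "ax": 0, "ay": 0, "az": 0, "jaw": 60}, {"x": 0, "y": 0, "z": -0.0017, "ax": 0, "ay": 0, "az": 0, "jaw": 60}], "squeeze": 20}}

```text
time: 22.25
tcp_pos: [0.4504, 0.2619, 0.1068]
eef_rot: [-0.095, 0.995, -0.0, -0.0]
wrist_force: [0.0, 0.6, 0.0]
width: 0.0513
grasp_force: 0.0
```

Emit:
{"fn": "send_rows", "kwargs": {"plan": [{"x": 0, "y": 0, "z": -0.02, "ax": 0, "ay": 0, "az": 0, "jaw": 60}, {"x": 0, "y": 0, "z": -0.06, "ax": 0, "ay": 0, "az": 0, "jaw": 60}, {"x": 0, "y": 0, "z": -0.11, "ax": 0, "ay": 0, "az": 0, "jaw": 60}, {"x": 0, "y": 0, "z": -0.17, "ax": 0, "ay": 0, "az": 0, "jaw": 60}, {"x": 0, "y": 0, "z": -0.22, "ax": 0, "ay": 0, "az": 0, "jaw": 60}, {"x": 0, "y": 0, "z": -0.25, "ax": 0, "ay": 0, "az": 0, "jaw": 60}, {"x": 0, "y": 0, "z": -0.25, "ax": 0, "ay": 0, "az": 0, "jaw": 60}, {"x": 0, "y": 0, "z": -0.25, "ax": 0, "ay": 0, "az": 0, "jaw": 60}]}}

```text
time: 23.25
tcp_pos: [0.4501, 0.2617, 0.2564]
eef_rot: [-0.095, 0.995, -0.0, -0.0]
wrist_force: [0.7, -0.8, -0.4]
width: 0.0515
grasp_force: 0.0
```

```bash
python3 - <<'E'
from h import *
a=robot.grab_frame("scene");b=robot.grab_frame("top")
s=robot.get_state();print(s['tcp_pos'],s['wrist_force'],s['width'])
for n,im in(("scene",a),("top",b)):
    for st,cc,m in red(im): print(n,st,cc)
print("expected handle",proj("scene",[.4545,.263,.161]),proj("top",[.4545,.263,.161]))
cv2.imwrite("pics/f.png",np.hstack([cv2.resize(a[130:330,190:390],(400,400),interpolation=cv2.INTER_CUBIC),cv2.resize(b[130:330,130:330],(400,400),interpolation=cv2.INTER_CUBIC)])[...,::-1])
E
```

```text
[0.44977424 0.26158312 0.255847  ] [ 0.31485722  0.14130281 -0.58126653] 0.051037492857086496
scene [112 179   6   6  29] [114.5862069  181.44827586]
scene [252 227  26  13 160] [264.08125 232.5125 ]
top [322 152  13  13  49] [326.91836735 157.85714286]
top [163 241   5   6  23] [164.95652174 243.2173913 ]
top [166 258   6   9  45] [168.46666667 261.97777778]
expected handle [263.47853625 233.15609978] [166.92458042 253.32739703]
```

The handle sits where expected in the scene view ((264,232.5) against (263.5,233.2)), so the key is standing upright. The jar is where it started and the gripper is clear.

```bash
python3 -c "
from plant import robot
print(robot.job_done())"
```

```text
the job is handed in; nothing more can be done
None
```

The job is handed in (no verdict was returned): the strainer stands in the draining tray with the key upright in it, the gripper is clear, and the mill and jar were not touched.

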